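Reset the fence of the specimen board to the red line

TASK

The fence on the specimen board has to be set up for the next class. Clear the amber resin block off the board, setting it down gently and flat on the floor of the metal tray, not on the forceps; flip the red cam lever fully over to free the fence, then slide the fence until its yellow edge meets the red line, and flip the lever all the way back to lock it there. Never force the fence along while it is locked, and leave the jar, beaker, slide box and forceps where they are.

Things in the scene. Friction and masses are not known exactly. Their poses are not given: they have to be found in the camera images.
- board: White plastic specimen board, 140 (its x) x 400 (its y) x 16 mm, fixed to the table; origin at the centre of its underside, z up. An aluminium rail (20 wide, top 30 mm above the table) runs along its y at x = +30 mm. Grey ticks along its -x edge are decoration.
- carriage (a joint): Place of the fence along the board's +y (m), 0 at mid-board, range +-0.165. Grey saddle 50 x 50 mm, top 55 mm above the table, centred at board x = 30 mm, y = this value; at its +y side an arm 19 mm wide, 18.5 to 34.5 mm above the table, reaches over the board to x = -68 mm. Free, it slides with about 2.5 N; locked, it holds about 60 N.
- fence_edge (a point): Foot of the yellow measuring edge: the +y face of the fence arm, 25 mm to the board's +y from the middle of the saddle, here at board x = -40 mm and 18.5 mm above the table. Axes as the board's. The whole yellow face lies at this y.
- lever (a joint): Angle in rad of the red cam lever on top of the saddle: 0 = locked, leaning 50 degrees from upright to the board's -x; 1.745 = free, leaning 50 degrees to the board's +x. It turns about an axis parallel to the board's y. It clamps below about 0.5, fully only at 0, and stays where it is left; moving it takes 3 to 5 N at its grip.
- lever_grip (a point): Centre of the lever's grip, a red cross-bar 30 mm long (along the board's y) and 16 mm thick, 65 mm from the pivot; 108 mm above the table at both ends of the swing, 131 mm when upright. It may be pinched on its two ends from above and led round, and the free fence may be drawn along by it.
- lever_pivot (a point): Pivot of the lever, above the middle of the saddle, at board x = 30 mm, 66 mm above the table.
- red_line: The red scribed line to set the fence to, 2 mm wide, 82 mm long, on the board's top face. It runs along its own x (parallel to the board's x) from x = -69 to +13 mm; its middle is at its own y = 0; origin 16 mm above the table, axes as the board's. It may lie on either side of the fence. The block stands on it.
- blue_line: A like line in blue, on the other side of the fence; not to be used.
- block_center (a point): Centre of the amber resin block with a little brown fish inside, 44 (its x) x 30 (its y) x 32 mm high, about 60 g; its axes as given. It stands upright on the board, across the red line.
- tray: Open dissecting tray of bare metal, 220 (its x) x 170 (its y) x 45 mm high, walls and floor 3 mm, fixed; origin at the centre of its underside.
- forceps_center (a point): Centre of steel forceps lying along the tray's x on its floor, 130 mm long, 12 mm wide, 6 mm thick, somewhere across the tray's width, off to one side or near the middle. Leave them.
- jar_center (a point): Centre of an amber glass jar, 52 mm across, 85 mm high, standing near the board. Leave it.
- beaker_center (a point): Centre of a clear beaker, 58 mm across, 75 mm high, standing near the board. Leave it.
- slide_box_center (a point): Centre of a green box for slides, 32 (its x) x 85 (its y) x 30 mm high, standing near the board. Leave it.

How it is judged (in metres and radians):
On the way, in this order (a step that is already met when the one before it is completed fails the run):
1. the lever is flipped over to free (value of joint lever above 1.3 rad), for 0.1 s.
2. with the lever still free, the yellow edge is brought to the red line (value of joint lever above 1.3 rad and y of fence_edge in the frame of red_line between -0.0025 and 0.0025 m and velocity of joint carriage between -0.01 and 0.01 m/s), for 0.2 s.
3. the lever is flipped back to locked (value of joint lever below 0.25 rad), for 0.2 s.
At the end, for the whole second after the job is handed in: The lever is locked (within 0.25 rad of its locked end), the yellow edge lies within 2.5 mm of the middle of the red line, and the block stands flat and at rest on the floor of the tray, its centre at least 12 mm inside the walls (value of joint lever below 0.25 rad and y of fence_edge in the frame of red_line between -0.0025 and 0.0025 m and velocity of joint carriage between -0.01 and 0.01 m/s and x of block_center in the frame of tray between -0.095 and 0.095 m and y of block_center in the frame of tray between -0.07 and 0.07 m and z of block_center in the frame of tray between 0.012 and 0.024 m and angle between block_center's own z axis and vertical below 0.12 rad and linear speed of block below 0.02 m/s); the robot touches nothing.
It fails at once if the fence is forced along while the lever is locked (value of joint lever below 0.25 rad and distance of fence_edge from where it was at the start of the episode above 0.005 m and not (y of fence_edge in the frame of red_line between -0.005 and 0.005 m) and (velocity of joint carriage above 0.02 m/s or velocity of joint carriage below -0.02 m/s)).
It fails at once if the block is dropped or thrown into the tray (horizontal distance between block_center and tray below 0.12 m and height (world z) of block_center below 0.05 m and linear speed of block above 0.6 m/s).
It fails at once if the jar, beaker, slide box or forceps is moved by more than 15 mm (distance of any of jar_center, beaker_center, slide_box_center, forceps_center from where it was at the start of the episode above 0.015 m).
It also fails if it takes over 64 s, if anything falls off the work surface, if the arm or the gripper's body presses on something with over 40 N, if the wrist force passes 120 N, or if a joint passes its speed limit or range.

ROBOT

A 7-joint arm with a two-finger parallel gripper is mounted at the origin on the work surface. World frame = base frame: x ahead of the robot, y to its left, z up, the work surface at z = 0. Lengths are in mm, angles in rad, forces in N, time in s.
With the tool pointing down it reaches from about 400 to 925 mm from the base axis. Payload 5.6 kg.
Tool frame: the origin (TCP) lies on the centre line of the jaws, within the pads' length; the fingertips stand ctrl.tip_extent ahead of it and the grasp point (between the pads) lies 6 mm ahead of it (ctrl.tip_extent is the distance from the TCP to the fingertips, in mm); z points along the fingers, y is the direction in which the jaws open and shut (so a half turn about z gives the same grasp; the last joint's range is limited). The gripper opens to 85 mm and grips with 20 to 120 N. Pads are 22 mm wide; open, the fingers measure 114 mm over their backs; the gripper's body (76 mm by 85 mm) begins 54 mm behind the grasp point. The pads swing forward as they close: fully open they stand 13 mm farther back than shut.
Start: joints at [1.247, 0.468, -0.012, 1.603, 0.006, 1.071, -0.056], TCP at [180.09, -624.56, 256.29] pointing down, gripper open.
Joint ranges: [-2.53, 2.53], [-0.31, 2.02], [-1.57, 1.55], [0.28, 2.44], [-1.29, 4.43], [0.15, 1.84], [-2.92, 2.92]. Speed limits (rad/s): [2.57, 2.57, 3.14, 3.14, 3.14, 3.14, 3.14].

INTERFACE

Orientations are given as [roll, pitch, yaw] about the fixed x, y, z axes, in that order (R = Rz(yaw) Ry(pitch) Rx(roll)).
In Python, from rig import ctrl gives the robot as it stands.
- The arm moves only by the shell command python3 -m pendant 'ROWS' [FORCE]. ROWS is JSON, a list of rows, each a list of 3 entries, a list of its own where there are three numbers: the closure, from 0 (fully open) to 1 (shut), then the shift along the tool's x, y, z in m, then the turn about the tool's z in degrees. A call has 1 to 20 rows; each row is the pose to reach, as a shift and turn from the pose measured when the call began, along the tool's axes at that moment; what a row does not reach only later rows make up. A row lasts 1/10 s, in which the tool goes at most 50 mm and 8.59 degrees, less where a joint would pass 70% of its speed; a pose out of reach is approached as far as the arm can. A call with a gripper value outside its range is refused whole. The fingers move at their own pace and stop on an object; FORCE is the grip in N (left out, the last holds). Time passes only in rows, so rows that repeat a pose let the fingers close. It gives the time, the measured TCP pose, the force and the opening at its end, in the units of the state.
- ctrl.read_state(): the state, without advancing time (a new reading comes with each control period).
- ctrl.read_camera(name): name is "scene" or "top"; returns (picture, depth): 420x560x3 uint8, red, green, blue; 420x560 float32, mm along the optical axis (not along the pixel's ray), 0 where there is no reading.
- ctrl.calibration(name): a dict with "intrinsics" (3x3 intrinsics, pixels), "k1" (the pictures are not rectified: a ray, as slopes to the right and down, at radius r is drawn at 1 + k1 r^2 times it, then the intrinsics apply), "R" (3x3) and "t" (3): a world point X has camera coordinates R X + t. Camera axes: x right, y down, z forward; pixel columns grow to the right and rows downward; lengths in mm; the calibration is good to about 2 mm. A picture is of the moment at which its call begins. calibration takes no time and is no camera call.
- ctrl.hand_in(): hands the job in, once; it reports no verdict.
The state is a dict: "time_s": time; "joint_positions": joint angles; "qd": joint speeds; "effort": joint torques, N m; "tcp_pos": TCP position; "tcp_rot": TCP orientation; "ft_force": force on the tool from outside, world axes, zero at the start; "torque": the same for the moment, N m; "grip_width": opening from 0.0 (shut) to 1.0 (fully open).
Only numpy, scipy, OpenCV 4.12 (cv2) and the standard library are available. Lean on these libraries where they do the work, as an engineer would, in place of code of your own. Each camera call takes 0.05 s, during which the arm holds its last target.

## Working session

There is one attempt and no reset: what is moved stays moved. The work goes in short steps, Python scripts to look and compute and a shell command to move; the robot and the scene stay as the last step left them, time stands still between calls to the robot, and variables do not carry over. Pictures are saved under pics/ and viewed, and the job is handed in when it is done.

```bash
ls; mkdir -p pics; python3 - <<'E'
from rig import ctrl
import cv2,numpy as np
s=ctrl.read_state();print({k:np.round(v,3) for k,v in s.items()});print(ctrl.tip_extent)
for n in("scene","top"):
    p,d=ctrl.read_camera(n);cv2.imwrite(f"pics/{n}0.png",p[...,::-1]);np.save(f"pics/{n}0.npy",d);np.save(f"pics/{n}0rgb.npy",p)
    print(n,ctrl.calibration(n))
E
```

```text
pics
{'time_s': np.float64(0.0), 'joint_positions': array([ 1.247,  0.468, -0.012,  1.604,  0.006,  1.071, -0.056]), 'qd': array([-0.002, -0.001, -0.001,  0.001,  0.   , -0.001,  0.001]), 'effort': array([-1.0000e-03, -5.3240e+01,  2.1000e-02, -2.5131e+01,  1.1000e-02,
        8.0000e-03, -0.0000e+00]), 'tcp_pos': array([ 179.929, -624.028,  255.319]), 'tcp_rot': array([-3.14 ,  0.   ,  0.281]), 'ft_force': array([ 0.184, -0.303,  0.263]), 'torque': array([-0.042, -0.009, -0.055]), 'grip_width': np.float64(0.995)}
25.0
scene {'intrinsics': array([[473.01487287,   0.        , 276.42676385],
       [  0.        , 473.01487287, 214.17396132],
       [  0.        ,   0.        ,   1.        ]]), 'k1': -0.10343049104441085, 'R': array([[-0.34542518,  0.93831292,  0.0158214 ],
       [ 0.53710696,  0.21149612, -0.81656935],
       [-0.76954374, -0.27356583, -0.57703048]]), 't': array([ 187.50335778, -170.49648922, 1543.47296561])}
top {'intrinsics': array([[410.29118774,   0.        , 287.31783436],
       [  0.        , 410.29118774, 207.43684409],
       [  0.        ,   0.        ,   1.        ]]), 'k1': 0.035304483624865754, 'R': array([[-0.02877239, -0.99953696, -0.00990072],
       [-0.99517137,  0.02957377, -0.09359133],
       [ 0.09384079,  0.00716007, -0.99556147]]), 't': array([  2.17826037, 482.82344053, 842.10473203])}
```

View pics/scene0.png

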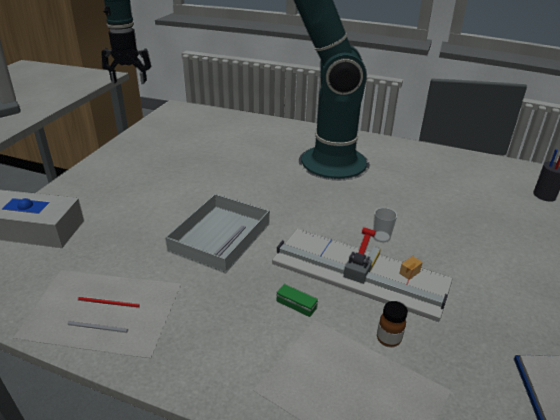

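View pics/top0.png

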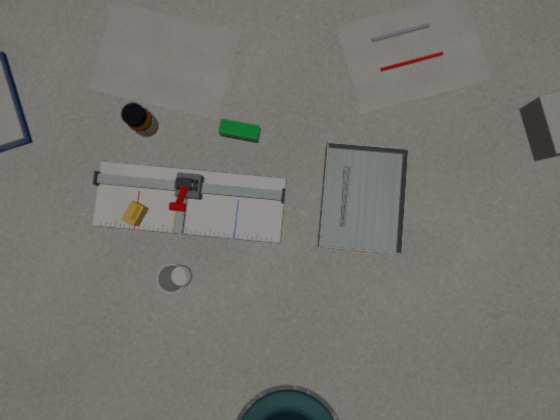

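The scene view shows the board (275–450, 230–310), with the lever at (368,235), block at (411,267), tray at (218,232), slide box, jar and beaker. In the top view the board spans (95–285, 165–242), the red line is at x≈138, the yellow edge at x≈176, the block at (134,213) and the forceps at (345,197). I'll zoom in and measure.

```bash
cat > h.py <<'E'
import numpy as np,cv2
from rig import ctrl
def ray(n,px):
    c=ctrl.calibration(n);K=np.array(c["intrinsics"]);k=c["k1"]
    u=(np.atleast_2d(px).astype(float)-K[:2,2])/K[0,0]
    v=u.copy()
    for _ in range(30): v=u/(1+k*(v**2).sum(1,keepdims=True))
    d=np.c_[v,np.ones(len(v))]@np.array(c["R"]); o=-np.array(c["R"]).T@np.array(c["t"])
    return o,d
def onz(n,px,z):
    o,d=ray(n,px); s=(z-o[2])/d[:,2]; return o+s[:,None]*d
def pix(n,X):
    c=ctrl.calibration(n);q=np.atleast_2d(X)@np.array(c["R"]).T+np.array(c["t"]);s=q[:,:2]/q[:,2:]
    s=s*(1+c["k1"]*(s**2).sum(1,keepdims=True));K=np.array(c["intrinsics"]);return s*K[0,0]+K[:2,2]
E
python3 - <<'E'
import cv2
for n,(a,b,c,d) in {"top":(85,155,295,250),"scene":(260,215,470,325)}.items():
    p=cv2.imread(f"pics/{n}0.png")[b:d,a:c];cv2.imwrite(f"pics/{n}0z.png",cv2.resize(p,None,fx=3.8,fy=3.8,interpolation=cv2.INTER_CUBIC))
p=cv2.imread("pics/top0.png")[135:260,310:415];cv2.imwrite("pics/tray0z.png",cv2.resize(p,None,fx=4,fy=4,interpolation=cv2.INTER_CUBIC))
E
```

```text
(no output)
```

View pics/top0z.png

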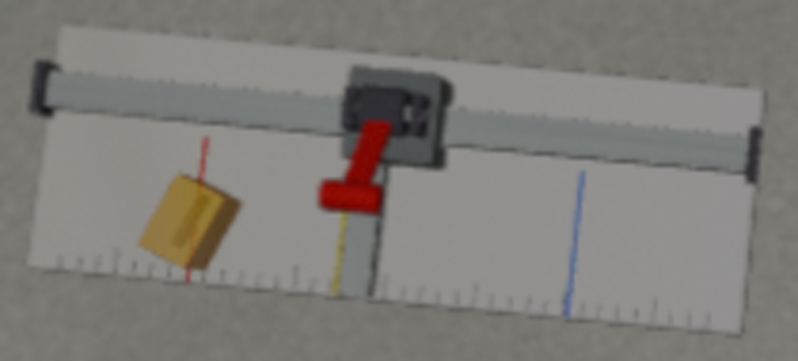

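View pics/scene0z.png

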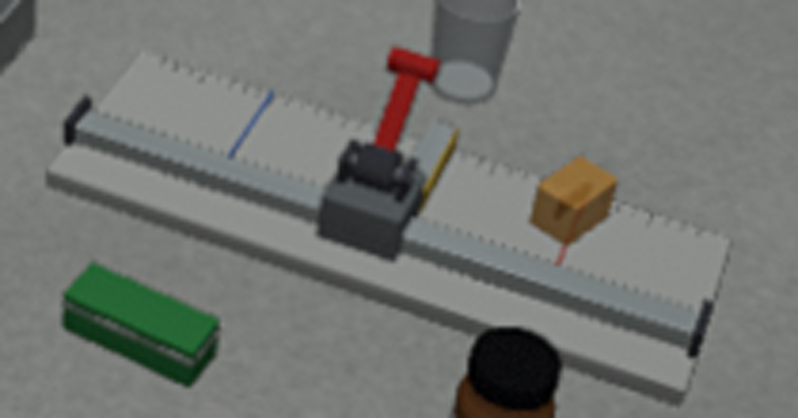

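View pics/tray0z.png

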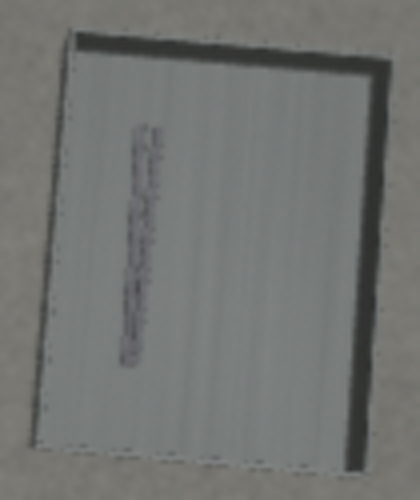

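```bash
cat > m.py <<'E'
from h import *
def cc(m,mn=15):
    n,l,s,c=cv2.connectedComponentsWithStats(m.astype(np.uint8));return [(l==i,s[i],c[i]) for i in range(1,n) if s[i,4]>=mn]
p=np.load("pics/top0rgb.npy").astype(int);r,g,b=p[...,0],p[...,1],p[...,2]
def zt(x,y,f=3.8,a=85,bb=155): return ((np.array(x)+.5)/f-.5+a,(np.array(y)+.5)/f-.5+bb)
# board corners at z=16
c=np.array([[60,27],[763,92],[740,333],[28,266]]);u,v=zt(c[:,0],c[:,1]);C=onz("top",np.c_[u,v],16)
print("board corners",C.round(1).tolist())
e=(C[0]+C[3]-C[1]-C[2]);print("len",np.linalg.norm(e)/2, "yaw y-axis", np.degrees(np.arctan2(e[1],e[0]))-90)
f=(C[0]+C[1]-C[2]-C[3]);print("w",np.linalg.norm(f)/2,np.degrees(np.arctan2(f[1],f[0])));print("cent",C.mean(0))
yaw=np.radians(np.degrees(np.arctan2(e[1],e[0]))-90)
def line(m,z,name):
    y,x=np.nonzero(m);P=onz("top",np.c_[x,y],z);q=P[:,:2].mean(0);w=np.linalg.svd(P[:,:2]-q)[2][0];print(name,len(x),"mean",q.round(1),"dir deg",np.degrees(np.arctan2(w[1],w[0])).round(2),"px",(x.min(),x.max(),y.min(),y.max()));return P
box=np.zeros(r.shape,bool);box[155:250,85:295]=1
red=(r>g+35)&(r>b+35)&(np.abs(g-b)<25)&box;
for m,s,c0 in cc(red,3): print("redcomp",s,c0); 
xs=np.arange(560)[None,:];ys=np.arange(420)[:,None]
line(red&(xs<150),16,"redline")
blue=(b>r+30)&box;line(blue,16,"blue")
yel=(r>b+30)&(g>b+25)&box&(xs>160);line(yel,26,"yellow")
amb=(r>b+40)&(g>b+10)&(xs<155)&box
for m,s,c0 in cc(amb): print("amb",s,c0, onz("top",c0,48))
gr=(g>r+25)&(g>b+15)&(ys<160);
for m,s,c0 in cc(gr): print("green",s,onz("top",c0,30))
u,v=zt([70,391,366,34],[30,60,473,448],4,310,135);T=onz("top",np.c_[u,v],45);print("tray",T.round(1).tolist(),T.mean(0))
u,v=zt([148,130],[126,366],4,310,135);print("forceps",onz("top",np.c_[u,v],6).round(1).tolist())
print("lever grip",onz("top",np.c_[zt([350],[196])],108))
# block top face corners
u,v=zt([181,241,207,140,228],[175,203,269,243,200]);print("blocktop",onz("top",np.c_[u,v],48).round(1).tolist())
# depth block
d=np.load("pics/top0.npy");cal=ctrl.calibration("top")
vv,uu=np.mgrid[205:225,120:150];px=np.c_[uu.ravel(),vv.ravel()];o,dd=ray("top",px);X=o+dd*d[vv,uu].ravel()[:,None]
t=(X[:,2]>42)&(X[:,2]<54);Q=X[t][:,:2].astype(np.float32);print("depth top face",t.sum(),cv2.minAreaRect(Q),X[t].mean(0))
t=(X[:,2]>30);print(cv2.minAreaRect(X[t][:,:2].astype(np.float32)))
E
python3 m.py
```

```text
board corners [[593.4, 385.0, 16.0], [544.8, -9.6, 16.0], [410.1, 7.0, 16.0], [459.1, 400.9, 16.0]]
len 397.28851212966464 yaw y-axis -7.053153202204882
w 135.42102443109528 -6.881081489752705
cent [501.85817111 195.8244994   16.        ]
redcomp [169 186  19  25 258] [179.10852713 200.12403101]
redcomp [137 191   3  12  15] [138.  196.2]
redcomp [134 225   1   4   4] [134.  226.5]
redline 19 mean [503.2 306.6] dir deg 172.82 px (np.int64(134), np.int64(139), np.int64(191), np.int64(228))
blue 42 mean [462.8  97.9] dir deg 172.87 px (np.int64(234), np.int64(238), np.int64(201), np.int64(237))
yellow 33 mean [461.  226.6] dir deg 172.77 px (np.int64(172), np.int64(175), np.int64(211), np.int64(231))
amb [122 201  26  25 394] [134.17005076 213.03553299] [[478.10479011 300.60375351  48.        ]]
green [218 119  42  21 605] [[652.32239234  86.24208756  30.        ]]
tray [[614.5, -98.8, 45.0], [593.2, -263.6, 45.0], [381.6, -239.3, 45.0], [398.8, -72.4, 45.0]] [ 496.99722294 -168.495559     45.        ]
forceps [[570.2, -142.7, 6.0], [440.7, -127.6, 6.0]]
lever grip [[483.21454959 197.34719985 108.        ]]
blocktop [[503.6, 304.6, 48.0], [487.5, 272.5, 48.0], [452.5, 290.4, 48.0], [467.5, 326.2, 48.0], [489.3, 279.4, 48.0]]
depth top face 299 ((478.9916687011719, 304.5925598144531), (30.60916519165039, 43.50736999511719), 62.17558288574219) [476.93518291 303.87639426  47.88961239]
((451.1036376953125, 150.7996063232422), (349.5894775390625, 42.04072952270508), 80.50300598144531)
```

```bash
cat >> h.py <<'E'
from scipy.spatial.transform import Rotation as Ro
def go(*targets):
    """each target (x,y,z,yawdeg): print shift in tool axes (m) and turn about tool z (deg)"""
    s=ctrl.read_state();R=Ro.from_euler("xyz",s["tcp_rot"]).as_matrix();y0=np.degrees(s["tcp_rot"][2])
    print("now",round(float(s["time_s"]),2),np.round(s["tcp_pos"],1),np.round(np.degrees(s["tcp_rot"]),1),"F",np.round(s["ft_force"],1),"w",round(float(s["grip_width"]),3),"j",np.round(s["joint_positions"],2))
    for x,y,z,w in targets:
        d=R.T@(np.array([x,y,z])-s["tcp_pos"])/1000; t=-((w-y0+180)%360-180); print((x,y,z,w),"->",np.round(d,4),"turn",round(t,1))
E
python3 - <<'E'
from h import *
go((500,-250,250,60),(478,304,150,152),(478,304,150,60))
E
```

```text
now 0.1 [ 179.9 -624.1  255.4] [-179.9    0.    16.1] F [ 0.1  0.3 -0.3] w 1.001 j [ 1.25  0.47 -0.01  1.6   0.01  1.07 -0.06]
(500, -250, 250, 60) -> [ 0.4112 -0.2708  0.0058] turn -43.9
(478, 304, 150, 152) -> [ 0.5436 -0.809   0.1066] turn -135.9
(478, 304, 150, 60) -> [ 0.5436 -0.809   0.1066] turn -43.9
```

```bash
python3 -m pendant '[[0,[0.41,-0.27,0.005],-44],[0,[0.41,-0.27,0.005],-44],[0,[0.41,-0.27,0.005],-44],[0,[0.41,-0.27,0.005],-44],[0,[0.41,-0.27,0.005],-44],[0,[0.41,-0.27,0.005],-44],[0,[0.41,-0.27,0.005],-60],[0,[0.41,-0.27,0.005],-60],[0,[0.41,-0.27,0.005],-60],[0,[0.41,-0.27,0.005],-75]]' 
python3 - <<'E'
from h import *
go((478,304,150,152))
E
```

```text
time_s: 1.1
tcp_pos: [500.4, -248.4, 250.7]
tcp_rot: [-3.141, -0.002, 1.483]
ft_force: [0.8, -0.9, -0.2]
grip_width: 1.002
now 1.1 [ 500.4 -248.4  250.7] [-1.80e+02 -1.00e-01  8.49e+01] F [ 0.8 -0.9 -0.2] w 1.002 j [ 0.75  0.36 -0.43  1.81  0.18  1.01  0.16]
(478, 304, 150, 152) -> [ 0.548  -0.0709  0.1018] turn -67.1
```

```bash
python3 -m pendant '[[0,[0.548,-0.071,0.05],-67],[0,[0.548,-0.071,0.05],-67],[0,[0.548,-0.071,0.05],-67],[0,[0.548,-0.071,0.05],-67],[0,[0.548,-0.071,0.05],-67],[0,[0.548,-0.071,0.05],-67],[0,[0.548,-0.071,0.05],-67],[0,[0.548,-0.071,0.05],-67],[0,[0.548,-0.071,0.05],-67],[0,[0.548,-0.071,0.05],-67],[0,[0.548,-0.071,0.05],-67],[0,[0.548,-0.071,0.08],-67],[0,[0.548,-0.071,0.1],-67],[0,[0.548,-0.071,0.1],-67],[0,[0.548,-0.071,0.1],-67]]' 
python3 - <<'E'
from h import *
go((478,304,150,152),(478.5,304.5,45,152),(478.5,304.5,100,152))
for n in("scene","top"):
    p,d=ctrl.read_camera(n);cv2.imwrite(f"pics/{n}1.png",p[...,::-1])
E
python3 -c "
import cv2
p=cv2.imread('pics/scene1.png')[130:330,260:470];cv2.imwrite('pics/s1z.png',cv2.resize(p,None,fx=3,fy=3))"
```

```text
time_s: 2.6
tcp_pos: [477.9, 303.8, 151.8]
tcp_rot: [3.141, -0.002, 2.652]
ft_force: [-0.7, 0.9, 0.2]
grip_width: 1.0
now 2.6 [477.9 303.8 151.8] [ 1.800e+02 -1.000e-01  1.519e+02] F [-0.7  0.9  0.2] w 1.0 j [-0.07  0.59 -0.73  1.86  0.49  0.89  0.05]
(478, 304, 150, 152) -> [-0.      0.0002  0.0018] turn -0.1
(478.5, 304.5, 45, 152) -> [-0.0004  0.0008  0.1068] turn -0.1
(478.5, 304.5, 100, 152) -> [-0.0003  0.0009  0.0518] turn -0.1
```

View pics/s1z.png

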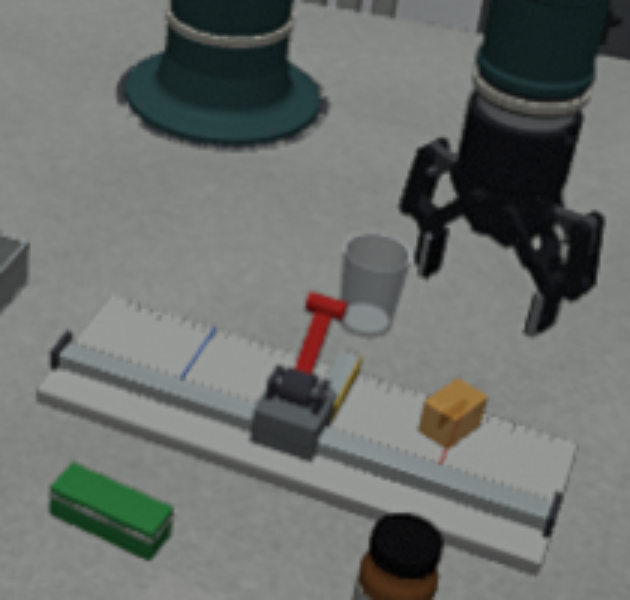

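The gripper is above the block, with its jaws across the short side and no obstacle near. I'm descending and gripping.

```bash
python3 -m pendant '[[0,[0,0.001,0.03],0],[0,[0,0.001,0.06],0],[0,[0,0.001,0.085],0],[0,[0,0.001,0.1],0],[0,[0,0.001,0.106],0],[0,[0,0.001,0.106],0],[1,[0,0.001,0.106],0],[1,[0,0.001,0.106],0],[1,[0,0.001,0.106],0],[1,[0,0.001,0.106],0],[1,[0,0.001,0.106],0],[1,[0,0.001,0.106],0],[1,[0,0.001,0.106],0],[1,[0,0.001,0.106],0]]' 30
python3 - <<'E'
from h import *
go((478,304,160,152))
for n in("scene","top"):
    p,d=ctrl.read_camera(n);cv2.imwrite(f"pics/{n}2.png",p[...,::-1])
E
python3 -c "
import cv2
p=cv2.imread('pics/scene2.png')[130:330,260:470];cv2.imwrite('pics/s2z.png',cv2.resize(p,None,fx=3,fy=3))"
```

```text
time_s: 4.1
tcp_pos: [479.6, 305.4, 47.6]
tcp_rot: [3.138, 0.0, 2.651]
ft_force: [-0.4, -0.4, 5.7]
grip_width: 0.342
now 4.1 [479.6 305.4  47.6] [179.8   0.  151.9] F [-0.4 -0.4  5.7] w 0.342 j [-0.16  0.73 -0.61  1.9   0.63  0.71 -0.06]
(478, 304, 160, 152) -> [ 0.0008 -0.0016 -0.1124] turn -0.1
```

View pics/s2z.png

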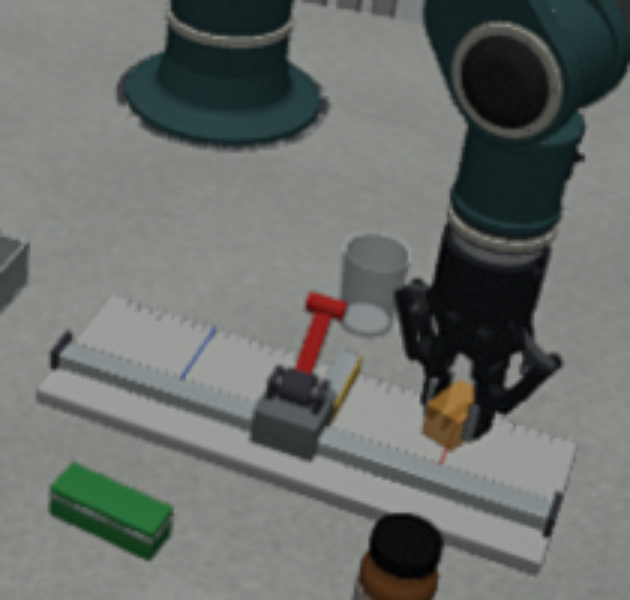

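The block is gripped (29 mm opening) at TCP z≈47.6, with the tips just touching the board. I'm lifting it.

```bash
python3 -m pendant '[[1,[0,0,-0.02],0],[1,[0,0,-0.05],0],[1,[0,0,-0.09],0],[1,[0,0,-0.13],0],[1,[0,0,-0.15],0],[1,[0,0,-0.16],0],[1,[0,0,-0.16],0]]' 
python3 - <<'E'
from h import *
go((500,50,210,115),(493,-195,210,83),(493,-195,100,83))
p,d=ctrl.read_camera("scene");cv2.imwrite(f"pics/s3.png",cv2.resize(p[60:330,260:530,::-1],None,fx=2.2,fy=2.2))
p,d=ctrl.read_camera("top");cv2.imwrite(f"pics/t3.png",cv2.resize(p[155:250,85:295,::-1],None,fx=3.8,fy=3.8));np.save("pics/t3.npy",p)
E
```

```text
time_s: 4.9
tcp_pos: [479.7, 305.0, 208.4]
tcp_rot: [3.137, 0.002, 2.651]
ft_force: [0.5, 0.5, -1.2]
grip_width: 0.347
now 4.9 [479.7 305.  208.4] [1.797e+02 1.000e-01 1.519e+02] F [ 0.5  0.5 -1.2] w 0.347 j [-0.03  0.52 -0.78  1.82  0.43  0.98  0.09]
(500, 50, 210, 115) -> [-0.1381 -0.2153 -0.0024] turn 36.9
(493, -195, 210, 83) -> [-0.2474 -0.4347 -0.0033] turn 68.9
(493, -195, 100, 83) -> [-0.2472 -0.4352  0.1067] turn 68.9
```

View pics/s3.png

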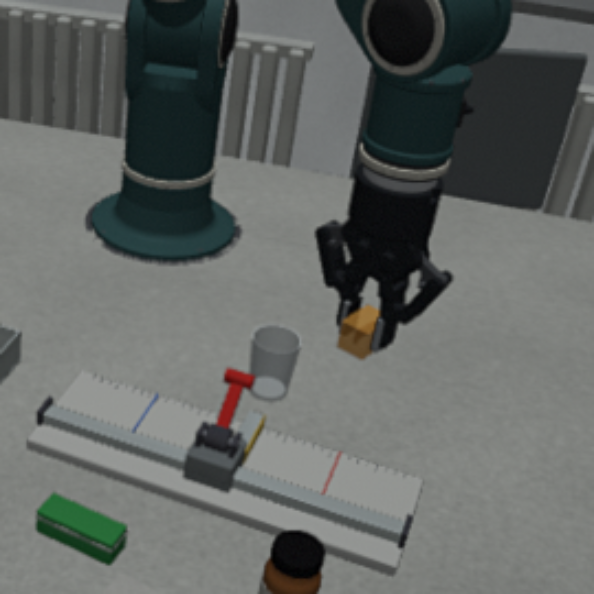

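The block is held upright and the red line is now clear. I'm carrying the block to the tray.

```bash
python3 -m pendant '[[1,[-0.02,-0.03,0],5],[1,[-0.05,-0.08,0],13],[1,[-0.075,-0.12,0],21],[1,[-0.1,-0.16,0],29],[1,[-0.125,-0.2,0],37],[1,[-0.145,-0.245,0],45],[1,[-0.17,-0.29,0],53],[1,[-0.2,-0.335,0],61],[1,[-0.22,-0.38,0],66],[1,[-0.24,-0.415,0],69],[1,[-0.247,-0.435,0],69],[1,[-0.247,-0.435,0],69],[1,[-0.247,-0.435,0.03],69],[1,[-0.247,-0.435,0.06],69],[1,[-0.247,-0.435,0.09],69],[1,[-0.247,-0.435,0.107],69],[1,[-0.247,-0.435,0.107],69]]' 
python3 - <<'E'
from h import *
go((493,-195,45,83),(493,-195,34.5,83))
p,d=ctrl.read_camera("scene");cv2.imwrite(f"pics/s4.png",cv2.resize(p[80:300,130:350,::-1],None,fx=2.6,fy=2.6))
p,d=ctrl.read_camera("top");cv2.imwrite(f"pics/t4.png",cv2.resize(p[120:270,290:440,::-1],None,fx=3.8,fy=3.8))
E
```

```text
time_s: 6.7
tcp_pos: [489.4, -193.3, 95.0]
tcp_rot: [-3.135, -0.005, 1.449]
ft_force: [-1.1, 1.0, -0.1]
grip_width: 0.346
now 6.7 [ 489.4 -193.3   95. ] [-179.6   -0.3   83. ] F [-1.1  1.  -0.1] w 0.346 j [ 0.6   0.53 -0.36  1.99  0.28  0.67 -0.06]
(493, -195, 45, 83) -> [-0.0015  0.0041  0.05  ] turn 0.0
(493, -195, 34.5, 83) -> [-0.0015  0.0042  0.0605] turn 0.0
```

View pics/s4.png

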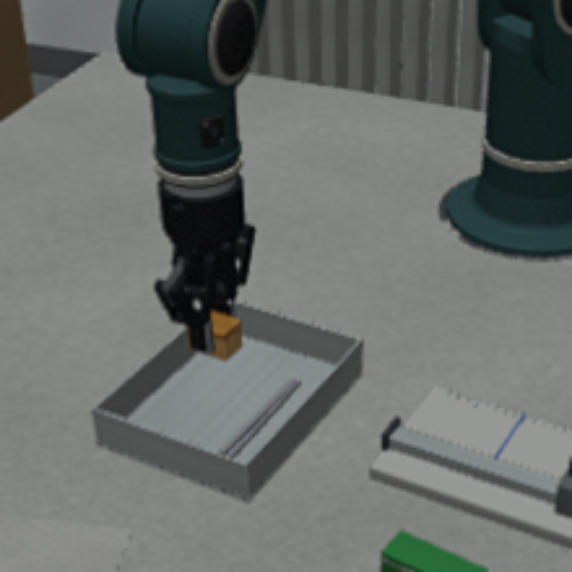

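View pics/t4.png

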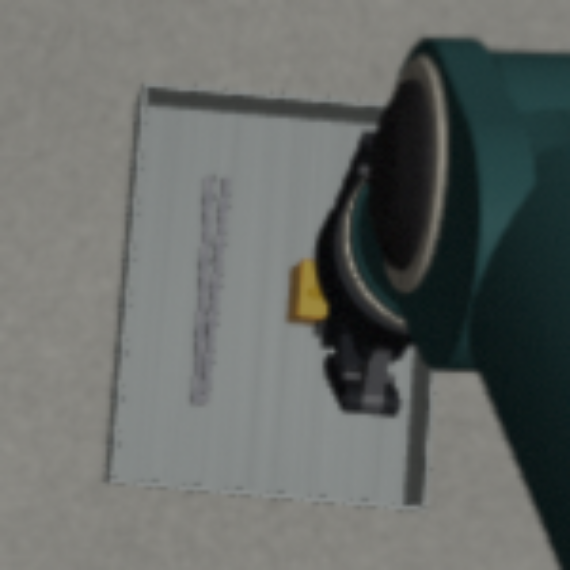

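The block hangs over the tray centre, well clear of the forceps at x≈(195–225) in the zoom. I'm lowering it slowly.

```bash
python3 -m pendant '[[1,[0,0.004,0.015],0],[1,[0,0.004,0.03],0],[1,[0,0.004,0.042],0],[1,[0,0.004,0.05],0],[1,[0,0.004,0.055],0],[1,[0,0.004,0.057],0],[1,[0,0.004,0.057],0],[1,[0,0.004,0.057],0]]' 
python3 - <<'E'
from h import *
go((493,-195,32,83))
E
```

```text
time_s: 7.6
tcp_pos: [495.8, -194.8, 41.3]
tcp_rot: [-3.141, -0.003, 1.448]
ft_force: [-0.1, 0.5, 0.2]
grip_width: 0.345
now 7.6 [ 495.8 -194.8   41.3] [-180.    -0.2   83. ] F [-0.1  0.5  0.2] w 0.345 j [ 0.56  0.63 -0.31  2.    0.34  0.57 -0.1 ]
(493, -195, 32, 83) -> [-0.0006 -0.0028  0.0093] turn -0.0
```

```bash
python3 -m pendant '[[1,[0,0,0.002],0],[1,[0,0,0.004],0],[1,[0,0,0.006],0],[1,[0,0,0.006],0]]'
```

```text
time_s: 8.0
tcp_pos: [495.6, -194.7, 35.0]
tcp_rot: [-3.14, -0.003, 1.448]
ft_force: [-0.8, -0.1, 0.1]
grip_width: 0.346
```

```bash
python3 -m pendant '[[1,[0,0,0.001],0],[1,[0,0,0.002],0],[1,[0,0,0.002],0]]'
```

```text
time_s: 8.3
tcp_pos: [495.8, -194.7, 34.6]
tcp_rot: [-3.14, -0.002, 1.448]
ft_force: [-4.9, 1.1, 15.4]
grip_width: 0.347
```

Contact registered at TCP z≈34.8, which matches the grasp offset. I'm easing back and releasing.

```bash
python3 -m pendant '[[1,[0,0,-0.001],0],[0.4,[0,0,-0.001],0],[0.4,[0,0,-0.001],0],[0.4,[0,0,-0.001],0],[0.4,[0,0,-0.001],0],[0.4,[0,0,-0.01],0],[0.3,[0,0,-0.03],0],[0.3,[0,0,-0.06],0],[0,[0,0,-0.1],0],[0,[0,0,-0.14],0],[0,[0,0,-0.17],0],[0,[0,0,-0.18],0]]'
python3 - <<'E'
from h import *
p=np.load("pics/t3.npy").astype(int)
r,g,b=p[...,0],p[...,1],p[...,2]
p2,d=ctrl.read_camera("scene");cv2.imwrite(f"pics/s5.png",cv2.resize(p2[80:300,130:350,::-1],None,fx=2.6,fy=2.6))
cv2.imwrite("pics/t5.png",cv2.resize(ctrl.read_camera("top")[0][120:270,290:440,::-1],None,fx=3.8,fy=3.8))
box=np.zeros(r.shape,bool);box[155:250,85:295]=1;xs=np.arange(560)[None,:]
ax=np.array([np.cos(np.radians(-7.1)),np.sin(np.radians(-7.1))]);ay=np.array([-ax[1],ax[0]]);O=np.array([501.9,195.8])
def st(m,z,n):
    y,x=np.nonzero(m);w=None;P=onz("top",np.c_[x,y],z)[:,:2]-O;B=np.c_[P@ax,P@ay];
    print(n,len(x),"bx",B[:,0].min().round(1),B[:,0].max().round(1),"by mean",B[:,1].mean().round(2),"slope",np.polyfit(B[:,0],B[:,1],1).round(3))
st((r>g+20)&(r>b+20)&(np.abs(g-b)<25)&box&(xs<155),16,"red")
st((r>b+30)&(g>b+25)&box&(xs>160)&(xs<190),26,"yellow z26")
st((r>b+30)&(g>b+25)&box&(xs>160)&(xs<190),34.5,"yellow z34")
st((b>r+25)&box,16,"blue")
lev=(r>g+60)&(r>b+60)&box&(xs>160);y,x=np.nonzero(lev);
k=y>=y.max()-5
P=onz("top",np.c_[x[k],y[k]],113)[:,:2]-O;B=np.c_[P@ax,P@ay];print("grip bar bx,by",B.min(0),B.max(0),B.mean(0),y.max())
# depth of saddle
go()
E
```

```text
time_s: 9.5
tcp_pos: [497.6, -195.5, 218.6]
tcp_rot: [3.137, 0.0, 1.448]
ft_force: [-0.1, -0.1, -0.2]
grip_width: 0.999
red 70 bx -68.7 12.5 by mean 110.07 slope [1.000e-03 1.101e+02]
yellow z26 36 bx -65.6 -21.3 by mean 25.38 slope [-1.0000e-03  2.5332e+01]
yellow z34 36 bx -65.6 -21.8 by mean 22.9 slope [-1.0000e-03  2.2853e+01]
blue 54 bx -67.9 13.2 by mean -101.86 slope [ 2.00000e-03 -1.01809e+02]
grip bar bx,by [-25.99038301 -16.46302101] [-15.5162658   12.55917466] [-20.90010414  -2.69229087] 210
now 9.6 [ 496.6 -195.4  216.3] [179.9  -0.   83. ] F [-0.  -0.8 -0.2] w 0.994 j [ 0.67  0.36 -0.43  1.9   0.19  0.91  0.03]
```

View pics/s5.png

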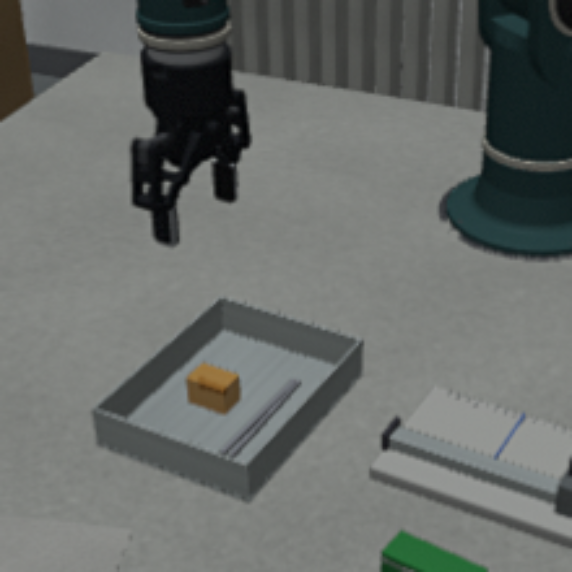

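View pics/t3.png

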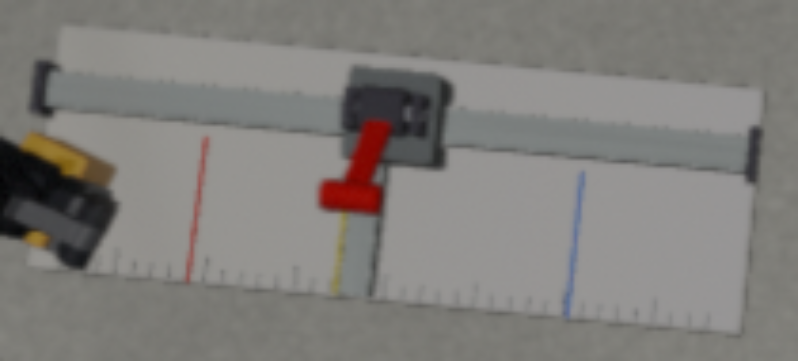

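The block stands flat in the tray, clear of the forceps. The red line is at board y=110.1 and the yellow edge at about 25, so the fence has to travel about 85 mm. Next is the lever grip.

```bash
python3 - <<'E'
from h import *
go((482.5,197.7,200,173))
E
```

```text
now 9.6 [ 496.6 -195.4  216.3] [179.9  -0.   83. ] F [-0.  -0.8 -0.2] w 0.994 j [ 0.67  0.36 -0.43  1.9   0.19  0.91  0.03]
(482.5, 197.7, 200, 173) -> [ 0.3884 -0.0621  0.0164] turn -90.0
```

```bash
python3 -m pendant '[[0,[0.388,-0.062,0.01],-90],[0,[0.388,-0.062,0.01],-90],[0,[0.388,-0.062,0.01],-90],[0,[0.388,-0.062,0.01],-90],[0,[0.388,-0.062,0.01],-90],[0,[0.388,-0.062,0.01],-90],[0,[0.388,-0.062,0.01],-90],[0,[0.388,-0.062,0.01],-90],[0,[0.388,-0.062,0.01],-90],[0,[0.388,-0.062,0.01],-90],[0,[0.388,-0.062,0.016],-90],[0,[0.388,-0.062,0.016],-90],[0,[0.388,-0.062,0.016],-90],[0,[0.388,-0.062,0.016],-90]]'
python3 - <<'E'
from h import *
go((482.5,197.7,114,173))
p2,d=ctrl.read_camera("scene");cv2.imwrite(f"pics/s6.png",cv2.resize(p2[130:330,260:470,::-1],None,fx=2.8,fy=2.8))
E
```

```text
time_s: 11.0
tcp_pos: [482.3, 197.2, 200.0]
tcp_rot: [3.141, 0.001, 3.018]
ft_force: [-0.0, -0.9, -0.4]
grip_width: 1.002
now 11.0 [482.3 197.2 200. ] [1.800e+02 1.000e-01 1.729e+02] F [-0.  -0.9 -0.4] w 1.002 j [ 0.24  0.48 -0.87  1.93  0.45  0.94  0.6 ]
(482.5, 197.7, 114, 173) -> [0.     0.0005 0.086 ] turn -0.1
```

View pics/s6.png

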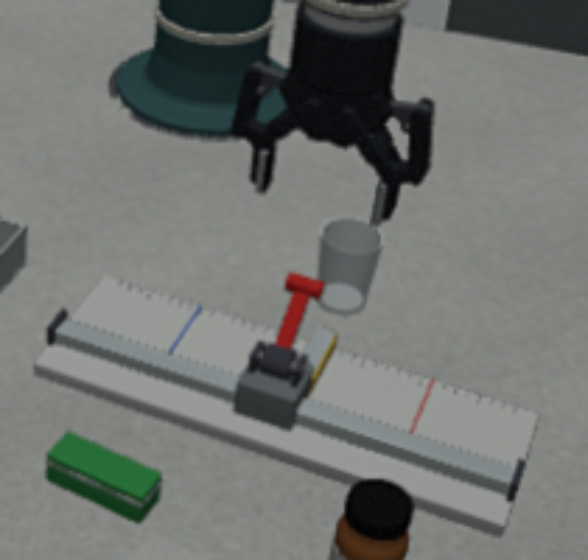

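```bash
python3 -m pendant '[[0,[0,0,0.04],0],[0,[0,0,0.07],0],[0,[0,0,0.083],0],[0,[0,0,0.086],0],[0,[0,0,0.086],0],[0,[0,0,0.086],0],[1,[0,0,0.086],0],[1,[0,0,0.086],0],[1,[0,0,0.086],0],[1,[0,0,0.086],0],[1,[0,0,0.086],0],[1,[0,0,0.086],0],[1,[0,0,0.086],0],[1,[0,0,0.086],0]]' 25
python3 - <<'E'
from h import *
s=ctrl.read_state();p0=np.array(s["tcp_pos"]);go()
ax=np.array([np.cos(np.radians(-7.1)),np.sin(np.radians(-7.1)),0])
T=[]
for a in range(-50,51,10):
    a=np.radians(a);T.append(tuple(p0+ax*65*(np.sin(a)+np.sin(np.radians(50)))+[0,0,65*(np.cos(a)-np.cos(np.radians(50)))])+(173,))
go(*T)
p2,d=ctrl.read_camera("scene");cv2.imwrite(f"pics/s7.png",cv2.resize(p2[130:330,260:470,::-1],None,fx=2.8,fy=2.8))
E
```

```text
time_s: 12.45
tcp_pos: [482.7, 197.4, 114.6]
tcp_rot: [3.141, 0.002, 3.018]
ft_force: [-1.7, -1.0, 5.1]
grip_width: 0.346
now 12.45 [482.7 197.4 114.6] [1.800e+02 1.000e-01 1.729e+02] F [-1.7 -1.   5.1] w 0.346 j [ 0.15  0.6  -0.77  1.98  0.58  0.79  0.49]
now 12.45 [482.7 197.4 114.6] [1.800e+02 1.000e-01 1.729e+02] F [-1.7 -1.   5.1] w 0.346 j [ 0.15  0.6  -0.77  1.98  0.58  0.79  0.49]
(np.float64(482.7215019611717), np.float64(197.4097446156035), np.float64(114.58708468559865), 173) -> [0. 0. 0.] turn -0.1
(np.float64(490.67176196571836), np.float64(196.4194873846141), np.float64(122.59877885870716), 173) -> [-0.008 -0.    -0.008] turn -0.1
(np.float64(499.8817878184266), np.float64(195.2723180224765), np.float64(129.0975413019621), 173) -> [-0.0173 -0.     -0.0145] turn -0.1
(np.float64(510.0717375442598), np.float64(194.00309268976358), np.float64(133.88591040705765), 173) -> [-0.0276 -0.     -0.0192] turn -0.1
(np.float64(520.9319946771619), np.float64(192.65037615595082), np.float64(136.8183940017671), 173) -> [-0.0386 -0.     -0.0221] turn -0.1
(np.float64(532.132575799705), np.float64(191.25527002841048), np.float64(137.8058900559736), 173) -> [-0.0498 -0.     -0.0231] turn -0.1
(np.float64(543.333156922248), np.float64(189.86016390087016), np.float64(136.8183940017671), 173) -> [-0.0611 -0.     -0.0221] turn -0.1
(np.float64(554.1934140551501), np.float64(188.50744736705738), np.float64(133.88591040705765), 173) -> [-0.0721 -0.     -0.0191] turn -0.1
(np.float64(564.3833637809834), np.float64(187.2382220343445), np.float64(129.0975413019621), 173) -> [-0.0823 -0.     -0.0143] turn -0.1
(np.float64(573.5933896336916), np.float64(186.0910526722069), np.float64(122.59877885870716), 173) -> [-0.0916 -0.     -0.0078] turn -0.1
(np.float64(581.5436496382382), np.float64(185.10079544121749), np.float64(114.58708468559865), 173) -> [-0.0996 -0.      0.0002] turn -0.1
```

View pics/s7.png

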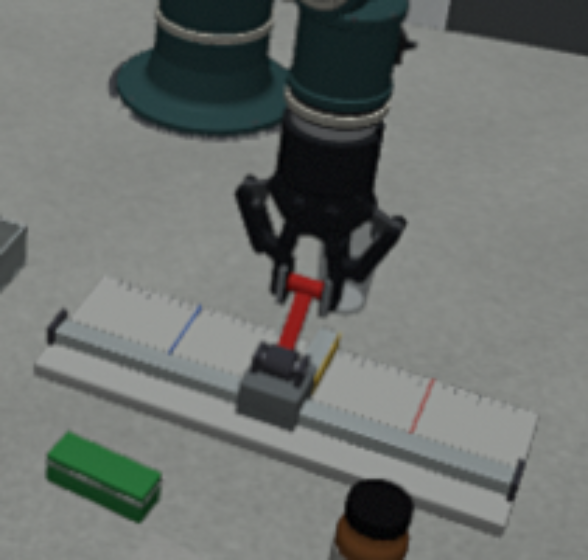

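The bar is pinched on both ends, so I'm swinging the lever over.

```bash
python3 -m pendant '[[1,[-0.004,0,-0.004],0],[1,[-0.008,0,-0.008],0],[1,[-0.0125,0,-0.0115],0],[1,[-0.0173,0,-0.0145],0],[1,[-0.0225,0,-0.017],0],[1,[-0.0276,0,-0.0192],0],[1,[-0.033,0,-0.021],0],[1,[-0.0386,0,-0.0221],0],[1,[-0.044,0,-0.023],0],[1,[-0.0498,0,-0.0231],0],[1,[-0.0611,0,-0.0221],0],[1,[-0.0721,0,-0.0191],0],[1,[-0.0823,0,-0.0143],0],[1,[-0.0916,0,-0.0078],0],[1,[-0.0965,0,-0.003],0],[1,[-0.1,0,0.001],0],[1,[-0.1,0,0.001],0]]'
python3 - <<'E'
from h import *
go()
p2,d=ctrl.read_camera("scene");cv2.imwrite(f"pics/s8.png",cv2.resize(p2[130:330,260:470,::-1],None,fx=2.8,fy=2.8))
E
```

```text
time_s: 14.2
tcp_pos: [585.6, 184.7, 115.7]
tcp_rot: [3.14, 0.008, 3.017]
ft_force: [3.3, 0.4, 1.0]
grip_width: 0.342
now 14.2 [585.6 184.7 115.7] [179.9   0.5 172.8] F [3.3 0.4 1. ] w 0.342 j [ 0.16  0.71 -0.73  1.76  0.6   0.89  0.61]
```

View pics/s8.png

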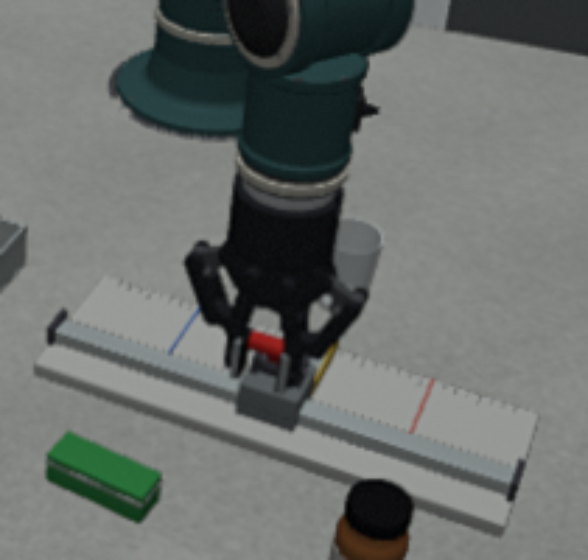

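```bash
cat > e.py <<'E'
from h import *
ax=np.array([np.cos(np.radians(-7.1)),np.sin(np.radians(-7.1))]);ay=np.array([-ax[1],ax[0]]);O=np.array([501.9,195.8])
def B(n,x,y,z):
    P=onz(n,np.c_[x,y],z)[:,:2]-O;return np.c_[P@ax,P@ay]
def meas(tag):
    for n in("scene","top"):
        p,d=ctrl.read_camera(n);cv2.imwrite(f"pics/{n}_{tag}.png",p[...,::-1]);np.save(f"pics/{n}_{tag}.npy",p);ana(n,p)
def ana(n,p):
        p=p.astype(int);r,g,b=p[...,0],p[...,1],p[...,2];yy,xx=np.mgrid[:420,:560]
        q=B(n,xx.ravel(),yy.ravel(),16).reshape(420,560,2);on=(abs(q[...,0]+20)<60)&(abs(q[...,1])<190)
        hs=cv2.cvtColor(p.astype(np.uint8),cv2.COLOR_RGB2HSV).astype(int);h,s,v=hs[...,0],hs[...,1],hs[...,2]
        red=on&((h<8)|(h>172))&(s>60)&(abs(q[...,1]-110)<6)
        yel=on&(h>18)&(h<34)&(s>75)
        y,x=np.nonzero(red);
        if len(x)>8: b_=B(n,x,y,16);w=s[y,x];print(n,"red",len(x),"by",np.average(b_[:,1],weights=w).round(2),"bx",b_[:,0].min().round(0),b_[:,0].max().round(0))
        y,x=np.nonzero(yel)
        if len(x)>8:
            for z in(18.5,26.5,34.5):
                b_=B(n,x,y,z);k=b_[:,0]<10;b_=b_[k];print(n,"yel",k.sum(),"z",z,"by mean",b_[:,1].mean().round(2),"p5,95",np.percentile(b_[:,1],[5,95]).round(1),"bx",b_[:,0].min().round(0),b_[:,0].max().round(0))
if __name__=="__main__":
    import sys
    t=sys.argv[1]
    if t=="old":
        for n,f in(("scene","pics/scene0rgb.npy"),("top","pics/t3.npy")): ana(n,np.load(f))
    else: meas(t)
E
python3 e.py old; echo; python3 e.py a; python3 - <<'E'
import cv2
p=cv2.imread("pics/scene_a.png")[220:300,330:430];cv2.imwrite("pics/sz.png",cv2.resize(p,None,fx=7,fy=7,interpolation=cv2.INTER_NEAREST))
E
```

```text
scene yel 42 z 18.5 by mean 22.28 p5,95 [15.  19.7] bx -76.0 -6.0
scene yel 42 z 26.5 by mean 24.12 p5,95 [16.9 21.6] bx -66.0 3.0
scene yel 41 z 34.5 by mean 26.06 p5,95 [18.8 23.4] bx -56.0 8.0
top red 53 by 109.94 bx -69.0 13.0
top yel 63 z 18.5 by mean 135.26 p5,95 [ 26.7 187.5] bx -65.0 0.0
top yel 63 z 26.5 by mean 131.93 p5,95 [ 24.4 183.7] bx -65.0 -0.0
top yel 63 z 34.5 by mean 128.6 p5,95 [ 22.1 179.9] bx -65.0 -1.0

scene red 25 by 106.96 bx -72.0 1.0
scene yel 43 z 18.5 by mean 19.36 p5,95 [16.7 21.8] bx -76.0 -7.0
scene yel 43 z 26.5 by mean 21.23 p5,95 [18.6 23.7] bx -66.0 2.0
scene yel 42 z 34.5 by mean 23.09 p5,95 [20.4 25.5] bx -56.0 6.0
top red 46 by 110.05 bx -67.0 13.0
```

View pics/sz.png

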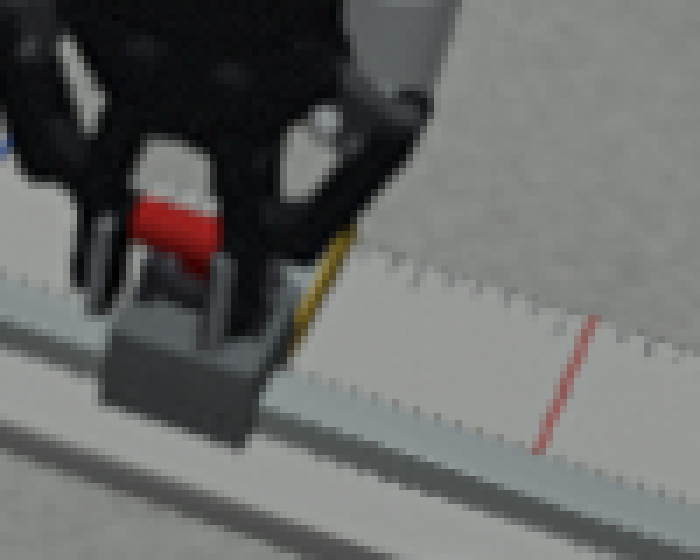

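The lever is over. Scene-camera offset from yellow to red is 85.7 mm. I'm sliding 80 mm first, then measuring again.

```bash
python3 -m pendant '[[1,[0,0.004,0],0],[1,[0,0.012,0],0],[1,[0,0.022,0],0],[1,[0,0.032,0],0],[1,[0,0.042,0],0],[1,[0,0.052,0],0],[1,[0,0.062,0],0],[1,[0,0.07,0],0],[1,[0,0.076,0],0],[1,[0,0.08,0],0],[1,[0,0.08,0],0],[1,[0,0.08,0],0]]'
python3 e.py b; python3 - <<'E'
from h import *
go((585.6+.125*82,184.7+.992*82,115.7,172.9))
p=cv2.imread("pics/scene_b.png")[220:300,360:460];cv2.imwrite("pics/sz1.png",cv2.resize(p,None,fx=7,fy=7,interpolation=cv2.INTER_NEAREST))
p=cv2.imread("pics/top_b.png")[170:250,100:200];cv2.imwrite("pics/tz1.png",cv2.resize(p,None,fx=7,fy=7,interpolation=cv2.INTER_NEAREST))
E
```

```text
time_s: 15.55
tcp_pos: [595.3, 265.3, 115.9]
tcp_rot: [3.137, 0.009, 3.017]
ft_force: [1.3, 1.3, -1.9]
grip_width: 0.341
scene red 22 by 106.49 bx -52.0 1.0
scene yel 16 z 18.5 by mean 102.26 p5,95 [100.6 103.9] bx -50.0 -9.0
scene yel 16 z 26.5 by mean 103.22 p5,95 [101.6 104.8] bx -41.0 0.0
scene yel 16 z 34.5 by mean 104.18 p5,95 [102.6 105.8] bx -31.0 9.0
now 15.65 [595.2 265.2 116. ] [179.7   0.5 172.9] F [ 0.8  2.3 -0.5] w 0.346 j [ 0.02  0.76 -0.72  1.67  0.6   0.94  0.52]
(595.85, 266.044, 115.7, 172.9) -> [-0.0005  0.0009  0.0003] turn -0.0
```

View pics/sz1.png

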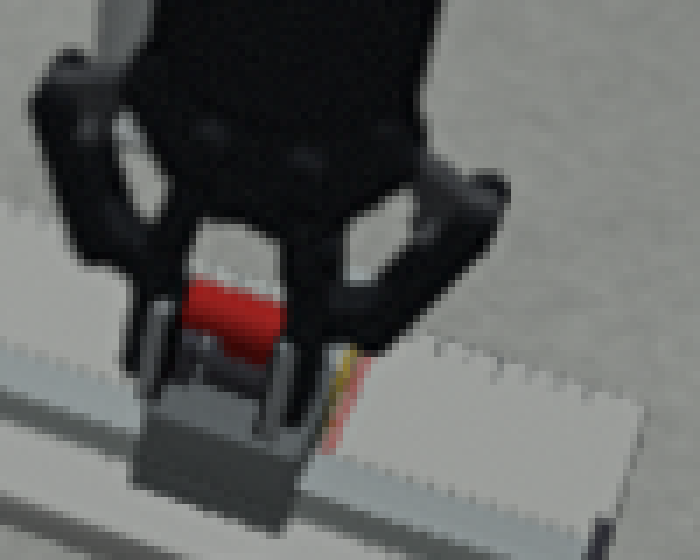

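View pics/tz1.png

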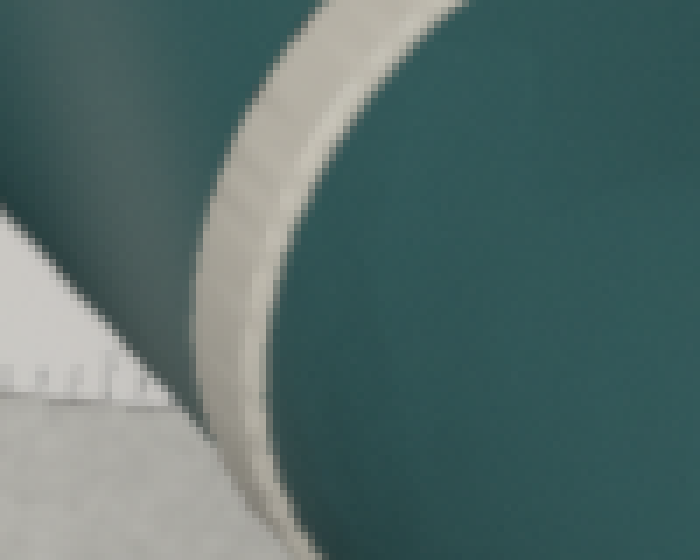

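The two views disagree by about 2 mm on the remaining gap (2–4.6 mm). I'll advance 3 mm, release with the lever free, and back off for an unobstructed look.

```bash
python3 -m pendant '[[1,[0,0.001,0],0],[1,[0,0.002,0],0],[1,[0,0.003,0],0],[1,[0,0.003,0],0],[1,[0,0.003,0],0],[1,[0,0.003,0],0]]'
python3 -m pendant '[[0.9,[0,0,0],0],[0.8,[0,0,0],0],[0.6,[0,0,0],0],[0.4,[0,0,0],0],[0,[0,0,0],0],[0,[0,0,0],0],[0,[0,0,0],0]]'
python3 -m pendant '[[0,[0,0,-0.04],0],[0,[0,0,-0.08],0],[0,[-0.05,0,-0.12],0],[0,[-0.1,0.04,-0.15],0],[0,[-0.1,0.08,-0.17],0],[0,[-0.1,0.13,-0.17],0],[0,[-0.1,0.18,-0.17],0],[0,[-0.1,0.18,-0.17],0]]'
python3 e.py c; python3 - <<'E'
from h import *
go()
p=cv2.imread("pics/scene_c.png")[220:300,360:460];cv2.imwrite("pics/sz2.png",cv2.resize(p,None,fx=7,fy=7,interpolation=cv2.INTER_NEAREST))
p=cv2.imread("pics/top_c.png")[160:250,90:190];cv2.imwrite("pics/tz2.png",cv2.resize(p,None,fx=6.5,fy=6.5,interpolation=cv2.INTER_NEAREST))
E
```

```text
time_s: 16.25
tcp_pos: [595.6, 267.9, 116.0]
tcp_rot: [3.138, 0.008, 3.017]
ft_force: [-0.1, -2.3, 1.5]
grip_width: 0.342
time_s: 16.95
tcp_pos: [595.6, 268.2, 116.0]
tcp_rot: [3.137, 0.009, 3.017]
ft_force: [-1.5, 0.8, 0.1]
grip_width: 1.0
time_s: 17.75
tcp_pos: [712.9, 440.6, 286.9]
tcp_rot: [3.134, 0.006, 3.023]
ft_force: [-1.2, -0.4, 0.5]
grip_width: 0.999
scene red 12 by 106.62 bx -68.0 -2.0
scene yel 21 z 18.5 by mean 104.27 p5,95 [103.1 105.5] bx -76.0 -13.0
scene yel 21 z 26.5 by mean 105.21 p5,95 [104.  106.4] bx -66.0 -4.0
scene yel 21 z 34.5 by mean 106.15 p5,95 [105.  107.4] bx -56.0 5.0
now 17.85 [713.  439.  286.2] [179.7   0.3 173.2] F [-0.1 -0.1 -1.1] w 1.002 j [-0.28  0.9  -0.73  0.94  0.55  1.45  0.6 ]
```

View pics/sz2.png

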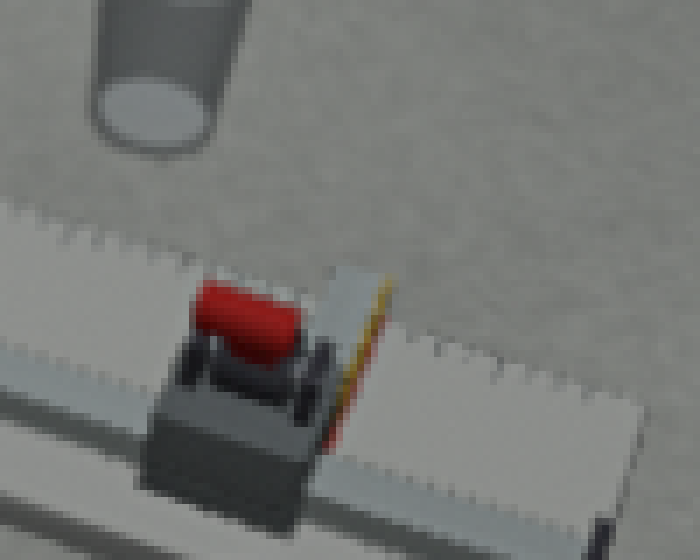

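View pics/tz2.png

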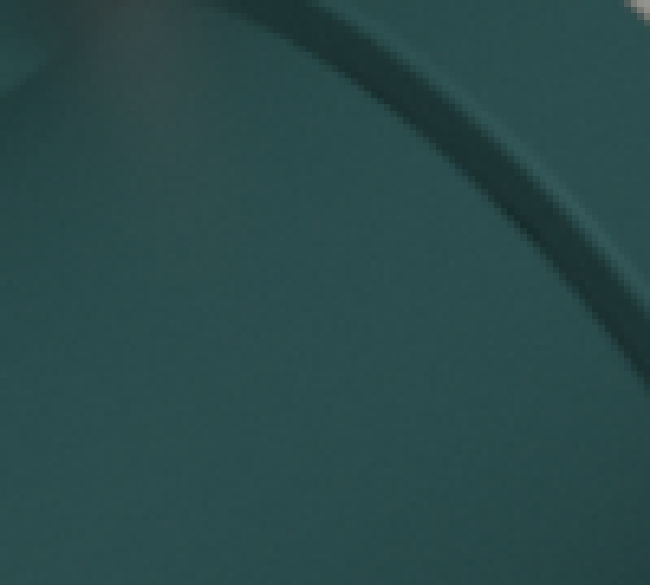

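The top view is blocked by the arm, so I'm moving it to the right to see.

```bash
python3 -m pendant '[[0,[0.1,-0.3,0],0],[0,[0.1,-0.4,0],0],[0,[0.1,-0.5,0],0],[0,[0.1,-0.5,0],0],[0,[0.1,-0.5,0],0],[0,[0.1,-0.5,0],0],[0,[0.1,-0.5,0],0],[0,[0.1,-0.5,0],0],[0,[0.1,-0.5,0],0],[0,[0.1,-0.5,0],0],[0,[0.1,-0.5,0],0],[0,[0.1,-0.5,0],0]]'
python3 e.py d; python3 - <<'E'
from h import *
go()
p=cv2.imread("pics/top_d.png");cv2.imwrite("pics/tz3.png",cv2.resize(p[160:250,90:190],None,fx=6.5,fy=6.5,interpolation=cv2.INTER_NEAREST))
for n in("scene","top"): 
    c=ctrl.calibration(n);print(n,-np.array(c["R"]).T@np.array(c["t"]))
E
```

```text
time_s: 19.05
tcp_pos: [553.7, -49.5, 282.7]
tcp_rot: [3.137, 0.006, 3.016]
ft_force: [0.6, -0.2, 0.2]
grip_width: 1.001
scene red 12 by 106.66 bx -68.0 -2.0
scene yel 21 z 18.5 by mean 104.27 p5,95 [103.1 105.5] bx -76.0 -13.0
scene yel 21 z 26.5 by mean 105.21 p5,95 [104.  106.4] bx -66.0 -4.0
scene yel 21 z 34.5 by mean 106.15 p5,95 [105.  107.4] bx -56.0 5.0
top yel 39 z 18.5 by mean 115.05 p5,95 [113.9 116.1] bx -65.0 3.0
top yel 39 z 26.5 by mean 111.91 p5,95 [110.8 113. ] bx -65.0 2.0
top yel 39 z 34.5 by mean 108.77 p5,95 [107.6 109.8] bx -65.0 2.0
now 19.15 [554.6 -45.3 283.1] [179.6   0.4 173.2] F [ 0.2  0.6 -0.6] w 1.001 j [ 0.71  0.43 -0.88  1.77  0.36  1.11  1.17]
scene [1344.11318349  282.3639858   748.44217351]
top [401.53096237 -18.1311854  883.57667784]
```

View pics/tz3.png

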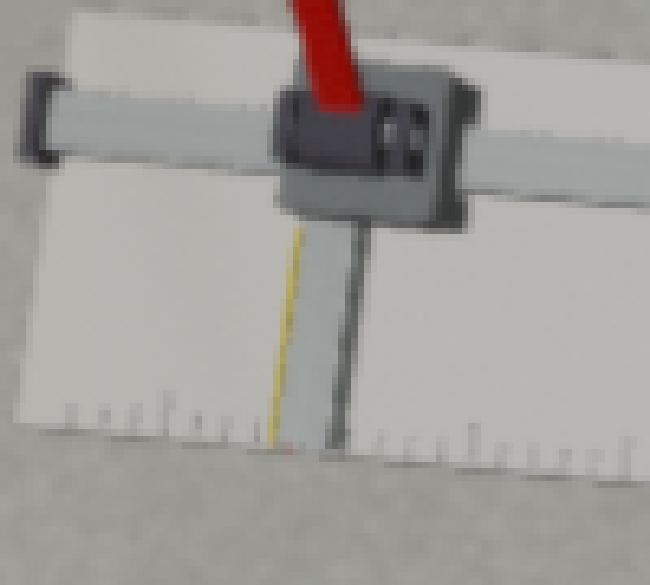

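```bash
cat > prof.py <<'E'
from e import *
import sys
def prof(n,p,z,lo,hi,bx0,bx1,st=0.5):
    bys=np.arange(lo,hi,st);bxs=np.arange(bx0,bx1,1.0)
    P=O+np.add.outer(bys[:,None]*ay,0).reshape(-1,1,2)+bxs[None,:,None]*ax
    W=np.concatenate([P,np.full(P.shape[:2]+(1,),z)],2).reshape(-1,3);q=pix(n,W).reshape(len(bys),len(bxs),2).astype(np.float32)
    v=cv2.remap(p,q[...,0].copy(),q[...,1].copy(),cv2.INTER_LINEAR).astype(float).mean(1);return bys,v
def show(*a):
    bys,v=prof(*a)
    for y,c in zip(bys,v): print(y,c.round(0),"R-B",round(c[0]-c[2]),"R-G",round(c[0]-c[1]))
if __name__=="__main__":
    print("red t3");show("top",np.load("pics/t3.npy"),16,105,115,-50,5)
    print("yel d");show("top",np.load("pics/top_d.npy"),34.5,86,114,-60,-5)
E
python3 prof.py
```

```text
red t3
105.0 [149. 147. 143.] R-B 6 R-G 2
105.5 [149. 146. 142.] R-B 7 R-G 3
106.0 [149. 144. 140.] R-B 8 R-G 4
106.5 [148. 142. 138.] R-B 10 R-G 6
107.0 [148. 138. 134.] R-B 14 R-G 10
107.5 [147. 132. 129.] R-B 18 R-G 15
108.0 [146. 125. 121.] R-B 25 R-G 21
108.5 [145. 115. 112.] R-B 34 R-G 30
109.0 [145. 106. 102.] R-B 43 R-G 39
109.5 [145.  99.  95.] R-B 50 R-G 46
110.0 [146.  96.  92.] R-B 54 R-G 50
110.5 [147.  99.  95.] R-B 52 R-G 48
111.0 [148. 107. 103.] R-B 45 R-G 41
111.5 [148. 117. 113.] R-B 35 R-G 31
112.0 [149. 127. 123.] R-B 25 R-G 21
112.5 [149. 135. 131.] R-B 17 R-G 13
113.0 [149. 140. 137.] R-B 12 R-G 8
113.5 [149. 144. 140.] R-B 9 R-G 5
114.0 [149. 145. 142.] R-B 7 R-G 3
114.5 [149. 146. 143.] R-B 6 R-G 3
yel d
86.0 [129. 130. 126.] R-B 3 R-G 0
86.5 [117. 118. 115.] R-B 2 R-G -1
87.0 [107. 108. 105.] R-B 2 R-G -1
87.5 [101. 102.  99.] R-B 1 R-G -2
88.0 [ 98. 100.  97.] R-B 1 R-G -2
88.5 [ 99. 101.  98.] R-B 0 R-G -2
89.0 [102. 104. 102.] R-B 0 R-G -2
89.5 [107. 110. 108.] R-B 0 R-G -3
90.0 [114. 117. 115.] R-B -1 R-G -3
90.5 [122. 125. 123.] R-B -1 R-G -3
91.0 [132.
[... 954 characters left out ...]
.] R-B -2 R-G -4
104.5 [157. 160. 157.] R-B -1 R-G -4
105.0 [157. 160. 155.] R-B 1 R-G -3
105.5 [157. 159. 152.] R-B 5 R-G -2
106.0 [157. 158. 147.] R-B 10 R-G -1
106.5 [158. 157. 138.] R-B 19 R-G 1
107.0 [159. 156. 127.] R-B 32 R-G 3
107.5 [162. 156. 116.] R-B 46 R-G 6
108.0 [165. 157. 108.] R-B 57 R-G 8
108.5 [169. 160. 106.] R-B 64 R-G 9
109.0 [174. 165. 111.] R-B 64 R-G 10
109.5 [178. 169. 120.] R-B 58 R-G 9
110.0 [180. 173. 133.] R-B 48 R-G 7
110.5 [181. 176. 146.] R-B 35 R-G 6
111.0 [182. 178. 157.] R-B 25 R-G 4
111.5 [182. 179. 166.] R-B 16 R-G 3
112.0 [182. 180. 172.] R-B 11 R-G 2
112.5 [182. 180. 174.] R-B 8 R-G 2
113.0 [182. 181. 175.] R-B 7 R-G 2
113.5 [182. 181. 176.] R-B 6 R-G 2
```

The top-view profile puts the edge about 0.3–0.5 mm short of the line. With the scene view corrected for the yellow strip's top face, it's about 0.8 mm short. I'll regrip 0.5 mm further on.

```bash
python3 - <<'E'
from h import *
go((595.7,268.6,220,172.8),(595.7,268.6,116,172.8))
E
```

```text
now 19.15 [554.6 -45.3 283.1] [179.6   0.4 173.2] F [ 0.2  0.6 -0.6] w 1.001 j [ 0.71  0.43 -0.88  1.77  0.36  1.11  1.17]
(595.7, 268.6, 220, 172.8) -> [-0.0033  0.3161  0.0651] turn 0.4
(595.7, 268.6, 116, 172.8) -> [-0.0026  0.3155  0.169 ] turn 0.4
```

```bash
python3 -m pendant '[[0,[-0.003,0.316,0.01],0.4],[0,[-0.003,0.316,0.02],0.4],[0,[-0.003,0.316,0.03],0.4],[0,[-0.003,0.316,0.04],0.4],[0,[-0.003,0.316,0.05],0.4],[0,[-0.003,0.316,0.06],0.4],[0,[-0.003,0.316,0.065],0.4],[0,[-0.003,0.316,0.065],0.4],[0,[-0.003,0.316,0.065],0.4],[0,[-0.003,0.316,0.065],0.4]]'
python3 - <<'E'
from h import *
go((595.7,268.6,116,172.8))
E
```

```text
time_s: 20.15
tcp_pos: [595.6, 268.1, 220.6]
tcp_rot: [3.136, 0.007, 3.016]
ft_force: [0.1, -0.1, -0.2]
grip_width: 0.995
now 20.15 [595.6 268.1 220.6] [179.7   0.4 172.8] F [ 0.1 -0.1 -0.2] w 0.995 j [ 0.07  0.65 -0.8   1.59  0.51  1.1   0.58]
(595.7, 268.6, 116, 172.8) -> [ 0.0008 -0.0002  0.1046] turn -0.0
```

```bash
python3 -m pendant '[[0,[0.001,0,0.045],0],[0,[0.001,0,0.08],0],[0,[0.001,0,0.098],0],[0,[0.001,0,0.104],0],[0,[0.001,0,0.1045],0],[0,[0.001,0,0.1045],0],[0,[0.001,0,0.1045],0]]'
python3 - <<'E'
from h import *
go((595.7,268.6,116,172.8))
E
```

```text
time_s: 20.85
tcp_pos: [596.4, 269.3, 117.9]
tcp_rot: [3.134, 0.01, 3.015]
ft_force: [0.3, 0.9, -1.2]
grip_width: 0.998
now 20.85 [596.4 269.3 117.9] [179.6   0.6 172.8] F [ 0.3  0.9 -1.2] w 0.998 j [ 0.02  0.77 -0.73  1.66  0.61  0.94  0.51]
(595.7, 268.6, 116, 172.8) -> [ 0.0007 -0.0008  0.0019] turn -0.0
```

```bash
python3 -m pendant '[[0,[0.0005,-0.0006,0.002],0],[0,[0.0005,-0.0006,0.002],0],[0.3,[0.0005,-0.0006,0.002],0],[0.4,[0.0005,-0.0006,0.002],0],[0.5,[0.0005,-0.0006,0.002],0],[0.6,[0.0005,-0.0006,0.002],0],[0.7,[0.0005,-0.0006,0.002],0],[1,[0.0005,-0.0006,0.002],0],[1,[0.0005,-0.0006,0.002],0],[1,[0.0005,-0.0006,0.002],0],[1,[0.0005,-0.0006,0.002],0],[1,[0.0005,-0.0006,0.002],0]]' 25
python3 e.py f;python3 - <<'E'
from h import *
go()
p=cv2.imread("pics/scene_f.png")[220:300,360:460];cv2.imwrite("pics/sz4.png",cv2.resize(p,None,fx=7,fy=7,interpolation=cv2.INTER_NEAREST))
E
```

```text
time_s: 22.05
tcp_pos: [595.9, 268.7, 116.0]
tcp_rot: [3.134, 0.01, 3.015]
ft_force: [-1.3, -0.1, 1.3]
grip_width: 0.339
scene yel 15 z 18.5 by mean 105.46 p5,95 [104.2 106.6] bx -53.0 -14.0
scene yel 15 z 26.5 by mean 106.38 p5,95 [105.1 107.5] bx -43.0 -5.0
scene yel 15 z 34.5 by mean 107.31 p5,95 [106.1 108.5] bx -33.0 4.0
now 22.15 [595.9 268.7 115.9] [179.6   0.6 172.8] F [ 0.2 -0.   2. ] w 0.339 j [ 0.02  0.77 -0.73  1.66  0.61  0.94  0.51]
```

View pics/sz4.png

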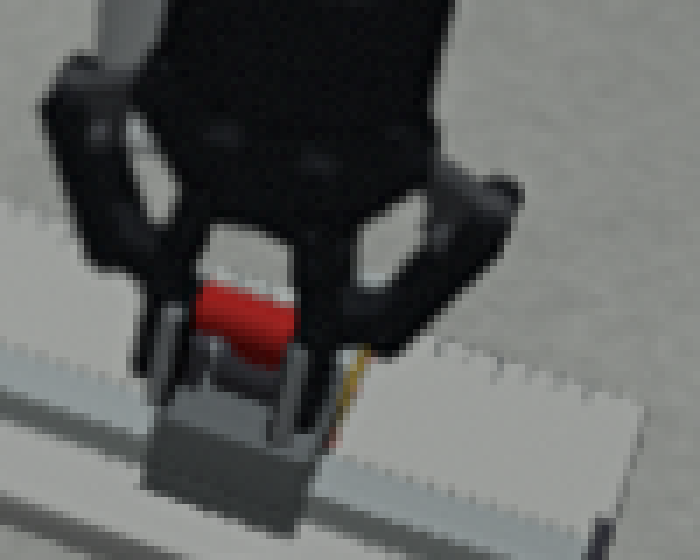

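```bash
python3 -m pendant '[[1,[0.004,0,-0.003],0],[1,[0.009,0,-0.007],0],[1,[0.014,0,-0.011],0],[1,[0.019,0,-0.014],0],[1,[0.024,0,-0.0165],0],[1,[0.03,0,-0.019],0],[1,[0.036,0,-0.0207],0],[1,[0.042,0,-0.0217],0],[1,[0.047,0,-0.022],0],[1,[0.047,0,-0.022],0],[1,[0.047,0,-0.022],0]]'
python3 - <<'E'
from h import *
go()
s=ctrl.read_state();d=np.array(s["tcp_pos"])[:2]-[595.9,268.7];a=np.radians(-7.1);print("along x,y board",d@[np.cos(a),np.sin(a)],d@[-np.sin(a),np.cos(a)])
E
```

```text
time_s: 23.25
tcp_pos: [548.9, 274.5, 138.2]
tcp_rot: [3.135, 0.011, 3.016]
ft_force: [2.6, -1.1, 1.1]
grip_width: 0.343
now 23.25 [548.9 274.5 138.2] [179.6   0.6 172.8] F [ 2.6 -1.1  1.1] w 0.343 j [ 0.03  0.69 -0.76  1.76  0.58  0.92  0.47]
along x,y board -47.324075086767664 -0.08047112138390464
```

```bash
python3 -m pendant '[[1,[0.006,0,0],0],[1,[0.012,0,0.001],0],[1,[0.018,0,0.0025],0],[1,[0.023,0,0.004],0],[1,[0.028,0,0.0063],0],[1,[0.033,0,0.009],0],[1,[0.038,0,0.012],0],[1,[0.043,0,0.0157],0],[1,[0.048,0,0.0198],0],[1,[0.052,0,0.0235],0],[1,[0.055,0,0.0245],0],[1,[0.057,0,0.0245],0],[1,[0.057,0,0.0245],0],[1,[0.057,0,0.0245],0]]'
python3 - <<'E'
from h import *
go()
s=ctrl.read_state();d=np.array(s["tcp_pos"])[:2]-[595.9,268.7];a=np.radians(-7.1);print("along x,y board",d@[np.cos(a),np.sin(a)],d@[-np.sin(a),np.cos(a)])
p,_=ctrl.read_camera("scene");cv2.imwrite("pics/sz5.png",cv2.resize(p[190:310,330:470,::-1],None,fx=5,fy=5,interpolation=cv2.INTER_NEAREST))
E
```

```text
time_s: 24.65
tcp_pos: [495.9, 282.0, 114.8]
tcp_rot: [3.132, 0.017, 3.015]
ft_force: [10.1, -1.3, 0.9]
grip_width: 0.343
now 24.65 [495.9 282.  114.8] [179.5   1.  172.7] F [10.1 -1.3  0.9] w 0.343 j [-0.01  0.66 -0.75  1.88  0.61  0.83  0.37]
along x,y board -100.89139096794547 0.8291604472437142
```

View pics/sz5.png

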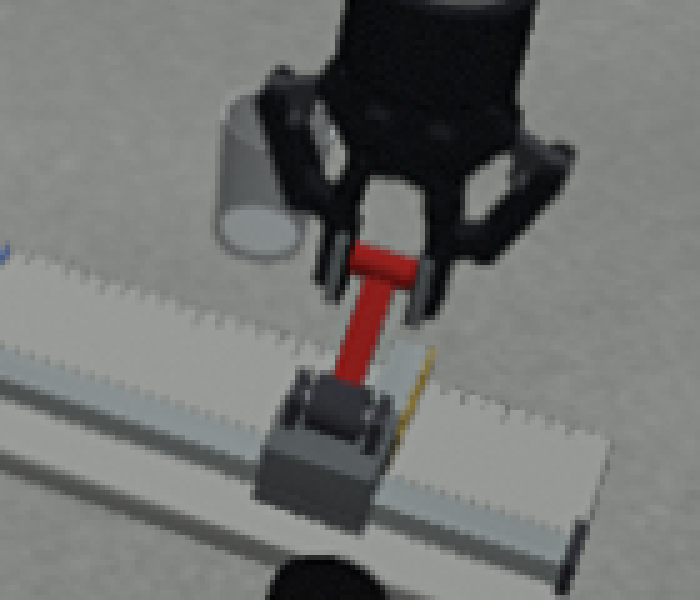

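The lever is back against its stop (10 N). I'm releasing and retreating to check.

```bash
python3 -m pendant '[[0.9,[0,0,0],0],[0.6,[0,0,0],0],[0.3,[0,0,0],0],[0,[0,0,0],0],[0,[0,0,0],0],[0,[0,0,-0.02],0],[0,[0,0,-0.06],0],[0,[0,0,-0.1],0],[0,[0,0,-0.14],0],[0,[0,0,-0.17],0],[0,[0,-0.05,-0.17],0],[0,[0,-0.1,-0.17],0],[0,[0,-0.15,-0.17],0],[0,[0,-0.2,-0.17],0],[0,[0,-0.25,-0.17],0],[0,[0,-0.3,-0.17],0],[0,[0,-0.3,-0.17],0]]'
python3 e.py g; python3 - <<'E'
from prof import *
go()
b,v=prof("top",np.load("pics/top_g.npy"),34.5,86,116,-60,-30)
for y,c in zip(b,v):
    if y<93 or y>105: print(y,c.round(0),round(c[0]-c[2]))
d=np.load("pics/top_g.npy");cv2.imwrite("pics/tz5.png",cv2.resize(d[160:250,90:190,::-1],None,fx=6.5,fy=6.5,interpolation=cv2.INTER_NEAREST))
d=np.load("pics/scene_g.npy");cv2.imwrite("pics/sz6.png",cv2.resize(d[190:310,330:470,::-1],None,fx=5,fy=5,interpolation=cv2.INTER_NEAREST))
E
```

```text
time_s: 26.4
tcp_pos: [453.7, -24.3, 281.2]
tcp_rot: [3.136, 0.015, 3.002]
ft_force: [0.6, 0.8, -0.3]
grip_width: 0.999
scene yel 24 z 18.5 by mean 106.47 p5,95 [105.  107.8] bx -74.0 -14.0
scene yel 24 z 26.5 by mean 107.38 p5,95 [105.9 108.7] bx -64.0 -5.0
scene yel 24 z 34.5 by mean 108.3 p5,95 [106.9 109.6] bx -54.0 4.0
top red 109 by 111.23 bx -18.0 34.0
top yel 28 z 18.5 by mean 116.99 p5,95 [115.9 118.2] bx -65.0 -21.0
top yel 28 z 26.5 by mean 113.83 p5,95 [112.7 115. ] bx -65.0 -21.0
top yel 28 z 34.5 by mean 110.67 p5,95 [109.6 111.8] bx -65.0 -22.0
now 26.5 [454.6 -17.9 281.9] [179.5   0.9 172.5] F [ 0.5  1.  -0.2] w 0.997 j [ 0.82  0.21 -0.94  2.    0.2   1.01  1.23]
86.0 [160. 158. 155.] 5
86.5 [153. 151. 148.] 5
87.0 [142. 142. 139.] 4
87.5 [130. 130. 127.] 3
88.0 [119. 119. 116.] 3
88.5 [108. 108. 106.] 2
89.0 [ 99. 100.  97.] 2
89.5 [94. 95. 92.] 1
90.0 [92. 93. 91.] 1
90.5 [93. 95. 92.] 0
91.0 [97. 99. 96.] 0
91.5 [101. 104. 101.] 0
92.0 [108. 111. 109.] -1
92.5 [117. 120. 118.] -1
105.5 [149. 153. 151.] -2
106.0 [149. 153. 150.] -1
106.5 [149. 152. 149.] 0
107.0 [149. 152. 147.] 2
107.5 [150. 151. 144.] 6
108.0 [150. 150. 139.] 11
108.5 [151. 149. 130.] 20
109.0 [152. 148. 120.] 32
109.5 [155. 149. 111.] 44
110.0 [159. 150. 103.] 56
110.5 [163. 153. 101.] 62
111.0 [167. 157. 106.] 61
111.5 [170. 161. 115.] 54
112.0 [171. 164. 128.] 43
112.5 [172. 166. 141.] 31
113.0 [172. 168. 151.] 21
113.5 [172. 169. 158.] 14
114.0 [172. 169. 162.] 10
114.5 [172. 170. 164.] 8
115.0 [172. 170. 166.] 6
115.5 [172. 171. 167.] 6
```

View pics/tz5.png

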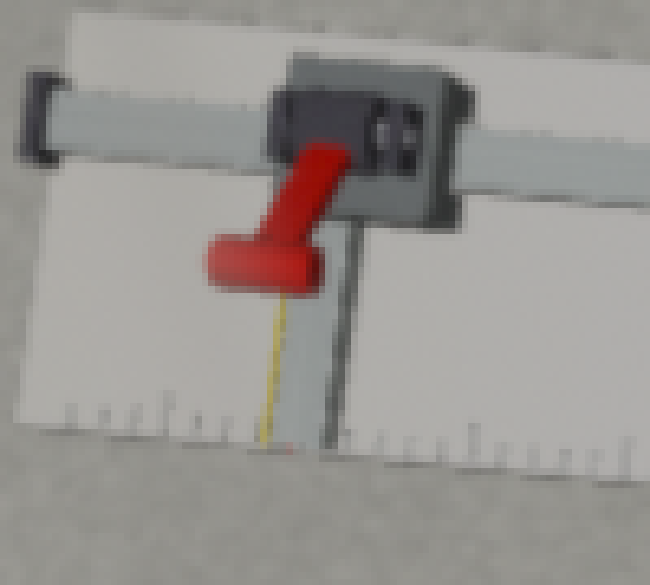

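View pics/sz6.png

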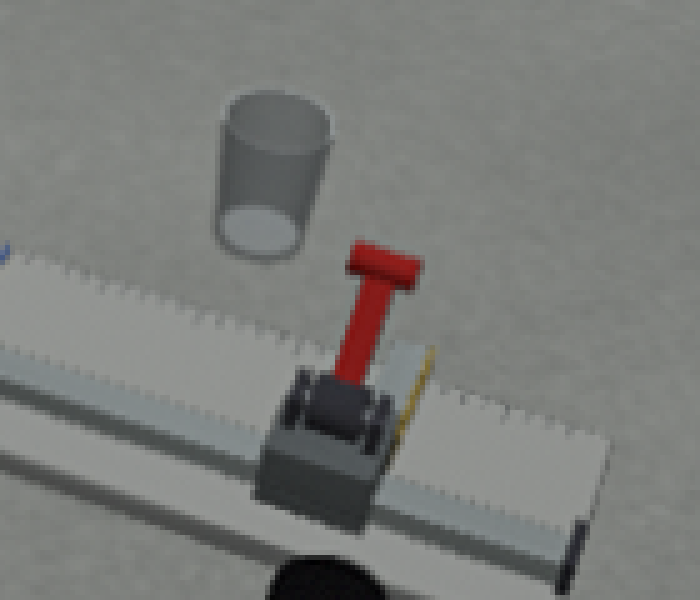

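The fence is locked, about 1.5 mm past the line centre: top strip and back edge give 1.5–1.65, scene 1.4, and the limit is 2.5. Next I'll check the lever angle against its starting pose, the block, and the bystanders.

```bash
python3 - <<'E'
from prof import *
def bar(n,p,by0):
    hs=cv2.cvtColor(p,cv2.COLOR_RGB2HSV).astype(int);m=((hs[...,0]<6)|(hs[...,0]>174))&(hs[...,1]>150)
    k,l,s,c=cv2.connectedComponentsWithStats(m.astype(np.uint8));i=1+np.argmax(s[1:,4]);y,x=np.nonzero(l==i)
    b=B(n,x,y,108);return "bx range",b[:,0].min().round(1),b[:,0].max().round(1),"by",(b[:,1].min()-by0).round(1),(b[:,1].max()-by0).round(1)
for n,f0 in(("top","pics/t3.npy"),("scene","pics/scene0rgb.npy")):
    print(n,bar(n,np.load(f0),0),bar(n,np.load(f"pics/{n}_g.npy"),87))
# bystanders: image difference away from the board / robot
for n in("scene","top"):
    a=np.load(f"pics/{n}0rgb.npy");b=np.load(f"pics/{n}_g.npy")
    ga=cv2.cvtColor(a,cv2.COLOR_RGB2GRAY).astype(float);gb=cv2.cvtColor(b,cv2.COLOR_RGB2GRAY).astype(float)
    R={"scene":{"jar":(372,295,412,350),"beaker":(368,203,402,245),"box":(270,280,322,320),"forceps":(212,222,250,260)},"top":{"jar":(115,95,165,140),"beaker":(150,255,198,298),"box":(212,112,268,148),"forceps":(336,160,356,234)}}[n]
    for k,(x0,y0,x1,y1) in R.items():
        s,r=cv2.phaseCorrelate(ga[y0:y1,x0:x1],gb[y0:y1,x0:x1],cv2.createHanningWindow((x1-x0,y1-y0),cv2.CV_64F));print(n,k,"shift px",np.round(s,2),round(r,2))
for n in("scene","top"):
    p=np.load(f"pics/{n}_g.npy");hs=cv2.cvtColor(p,cv2.COLOR_RGB2HSV).astype(int);yy,xx=np.mgrid[:420,:560];q=onz(n,np.c_[xx.ravel(),yy.ravel()],19)[:,:2].reshape(420,560,2)
    m=(hs[...,0]>8)&(hs[...,0]<28)&(hs[...,1]>100)&(np.hypot(q[...,0]-497,q[...,1]+168)<110)
    y,x=np.nonzero(m);print(n,"block",len(x),onz(n,[[x.mean(),y.mean()]],25).round(1))
d=np.load("pics/top_g.npy");cv2.imwrite("pics/full.png",np.vstack([np.load("pics/scene_g.npy")[:300,:,::-1],d[80:300,:,::-1]]))
E
```

```text
top ('bx range', np.float64(-25.7), np.float64(19.7), 'by', np.float64(-16.5), np.float64(14.1)) ('bx range', np.float64(-22.3), np.float64(21.1), 'by', np.float64(-19.1), np.float64(13.5))
scene ('bx range', np.float64(-34.4), np.float64(58.0), 'by', np.float64(-19.1), np.float64(10.1)) ('bx range', np.float64(-35.6), np.float64(57.5), 'by', np.float64(-18.9), np.float64(10.3))
scene jar shift px [ 0.02 -0.05] 0.98
scene beaker shift px [-0.22  0.34] 0.85
scene box shift px [ 0.05 -0.09] 0.99
scene forceps shift px [0.13 0.19] 0.67
top jar shift px [-0.08  0.39] 0.93
top beaker shift px [0.02 0.52] 0.99
top box shift px [ 0.34 -0.03] 0.54
top forceps shift px [-0.2   0.41] 0.64
scene block 278 [[ 499.8 -190.9   25. ]]
top block 196 [[ 498.1 -201.1   25. ]]
```

View pics/full.png

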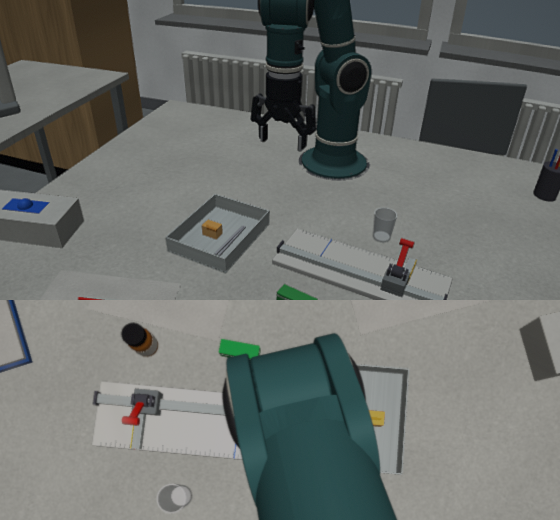

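Both views agree the edge is inside tolerance, and the block, lever and bystanders look right. The gripper is clear of everything, so I'm handing in.

```bash
python3 - <<'E'
from rig import ctrl
print(ctrl.hand_in())
E
```

```text
the job is handed in; nothing more can be done
None
```

I cleared the block into the tray, freed the lever, slid the fence about 86–88 mm to the red line, locked it again, and handed the job in at about 26.5 s. No verdict was reported.

**Last checks**
- **Fence edge:** it stands past the middle of the red line by about 1.5–1.65 mm in the top view and about 1.4 mm in the scene view, against a limit of 2.5 mm. It measured 0.3–0.8 mm short before I locked it. Regripping and swinging the lever back carried it about 2 mm further, and I left it there rather than unlock it again.
- **Lever:** it was pressed against its stop with 10 N, and its grip is within about 1–3 mm of where it started.
- **Block:** it was set down on the tray floor and looks flat there, clear of the forceps. The two views disagree on its place by about 10 mm: the arm partly hid it from the top camera. Both readings are well inside the walls.
- **Jar, beaker, slide box and forceps:** all shifted less than about 0.6 pixel in the images, under 2 mm, which is measurement noise. Some of those matches were weak: the forceps in both views, and the slide box in the top view (the arm stands close to both there).

**Small fence shift while locked:** the first pinch of the lever moved the locked fence by about 2 mm. That is under the 5 mm limit.

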